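# Hang the rinsed glue mug on the free drying hook

## Task

Take the green mug out of the wooden caddy, stand it upright in the middle of the cork mat and let go of it there so that you can take it again another way, then hang it by its handle on the empty hook, the peg through the handle, and leave it hanging there. Leave the blue mug in the caddy and all the other things on the bench where they are.

Things in the scene. Friction and masses are not known exactly. Their poses are not given: they have to be found in the camera images.
- green_mug: Green steel mug, to be hung: 66 mm diameter, 90 mm high, open top, about 0.2 kg. Origin at the centre of its underside, z up. Square wooden handle on its -x side: strap 14 mm wide (along y), 6 mm thick, round a loop open along y, which spans 33 to 65 mm from the mug's axis and 25 to 75 mm above the underside; the handle's outside is 71 mm from the axis, its top 81 mm up.
- green_mug_loop (a point): Centre of the opening of the green mug's handle, at (-49, 0, 50) mm in the mug's frame; axes as the mug's.
- blue_mug: Blue mug of the same shape and size, which stays in the caddy.
- caddy: Fixed pale wooden caddy 95 x 196 mm, front to -x, origin under its middle. Two pockets 80 mm wide, centres at y +50 and -50 mm, floor 5 mm up. Back and side walls 92 mm high end at x -22 mm; front open but for a 12 mm lip. A mug in each (either way round), handle out of the front, rim 3 mm over the walls: only the handle can be gripped there.
- mat: Fixed square cork mat, 130 x 130 x 4 mm, lying flat. Origin at the centre of its underside.
- free_stand: Fixed drying stand with the empty hook; origin under its post. Dark round foot (radius 55, height 16 mm), steel post (radius 7, height 207 mm), level flat brass peg (6 mm wide, 14 mm tall, middle 200 mm up) running from the post along the stand's -x for 107 mm; its end turns up, 107 to 114 mm out, top at 218 mm.
- free_stand_peg (a point): Point in the middle of the section of the empty peg, 55 mm out from the post, 200 mm up; axes as the stand's (peg points to -x).
- full_stand: The same stand, its peg taken by a fixed flat yellow template (66 mm wide, 6 mm thick, from 70 to 217 mm up, 60 mm out from the post). Origin under its post.
- glue_bottle: White bottle, 60 mm diameter, 170 mm high, standing; origin at the centre of its underside. Bystander.
- brush_jar: White jar with three brushes upright in it, 72 mm diameter, 175 mm high; origin at the centre of its underside. Bystander.
- plane: Hand plane, 190 mm along its x, 56 mm wide, 65 mm high; origin at the centre of its sole. Bystander.
- tape_spool: Orange spool, 60 mm diameter, 44 mm high; origin at the centre of its underside. Bystander.
- sanding_block: Wooden sanding block 100 x 60 x 28 mm; origin at the centre of its underside. Bystander.
There are look-alikes about, which are no part of the job. Of the things that look like the green_mug, take the one that is farthest to the robot's left at the start.

How it is judged (in metres and radians):
On the way:
1. the green mug stands upright on the cork mat, its axis within 30 mm of the mat's centre, let go of and still (horizontal distance between green_mug and mat below 0.03 m and angle between green_mug's own z axis and vertical below 0.1 rad and height (world z) of green_mug below 0.012 m and contact force between green_mug and the fingers below 0.1 N and linear speed of green_mug below 0.03 m/s), for 0.2 s.
At the end, for the whole second after the job is handed in: The green mug hangs released on the empty hook: the peg runs through its handle, the loop's centre within 28 mm sideways and 32 mm below to 5 mm above the peg's middle, 45 mm or less along it from the peg point, carried by the stand; it may still swing a little (under 0.5 m/s) (x of green_mug_loop in the frame of free_stand_peg between -0.045 and 0.045 m and y of green_mug_loop in the frame of free_stand_peg between -0.028 and 0.028 m and z of green_mug_loop in the frame of free_stand_peg between -0.032 and 0.005 m and contact force between green_mug and free_stand above 0.4 N and contact force between green_mug and the fingers below 0.1 N and linear speed of green_mug below 0.5 m/s); the robot touches nothing.
It fails at once if the blue mug is moved by more than 30 mm (distance of blue_mug from where it was at the start of the episode above 0.03 m).
It fails at once if another thing on the bench (bottle, jar, plane, spool, block) is moved by more than 30 mm (distance of any of glue_bottle, brush_jar, plane, tape_spool, sanding_block from where it was at the start of the episode above 0.03 m).
It also fails if it takes over 67 s, if anything falls off the work surface, if the arm or the gripper's body presses on something with over 40 N, if the wrist force passes 120 N, or if a joint passes its speed limit or range.

## Robot

A 6-joint arm with a two-finger parallel gripper is mounted at the origin on the work surface. World frame = base frame: x ahead of the robot, y to its left, z up, the work surface at z = 0. Lengths are in mm, angles in rad, forces in N, time in s.
With the tool pointing down it reaches from about 350 to 775 mm from the base axis. Payload 7.3 kg.
Tool frame: the origin (TCP) lies at the very end of the fingers, on their centre line; the grasp point (between the pads) lies ctrl.pinch_z behind it (ctrl.pinch_z is the distance from the TCP to the grasp point, in mm); z points along the fingers, y is the direction in which the jaws open and shut (so a half turn about z gives the same grasp; the last joint's range is limited). The gripper opens to 92 mm and grips with 3 to 60 N. Pads are 19 mm wide; open, the fingers measure 130 mm over their backs; the gripper's body (75 mm by 190 mm) begins 47 mm behind the grasp point.
Start: joints at [-1.403, 0.342, 1.524, -0, 1.275, -0.146], TCP at [162.077, -499.378, 203.441] pointing down, gripper open.
Joint ranges: [-2.53, 2.53], [-0.77, 2.02], [0.04, 2.7], [-1, 4.14], [0.28, 2.66], [-3.11, 3.11]. Speed limits (rad/s): [2.57, 2.57, 3.14, 3.14, 3.14, 3.14].

## Interface

Orientations are given as a rotation vector (axis times angle).
In Python, from plant import status, capture, ctrl gives the robot as it stands. The module is installed in compiled form; this text tells all that it offers.
- The arm moves only by the shell command python3 -m pendant 'ROWS' [OPENING] [FORCE]. ROWS is JSON, a list of rows, each an object with "offset": the shift along the world's x, y, z in cm, a list of three; "yaw": the turn about the world's z in degrees. A call has 1 to 5 rows; each row is the pose to reach, as a shift and turn from the pose commanded when the call began; what a row does not reach only later rows make up. A row lasts 1/12 s, in which the tool goes at most 41.7 mm and 7.16 degrees, less where a joint would pass 70% of its speed; a pose out of reach is approached as far as the arm can. A call with a gripper value outside its range is refused whole. OPENING is the opening, from 0 (shut) to 1 (fully open), set as the call begins (- or left out, the last holds). The fingers move at their own pace and stop on an object; FORCE is the grip in N (left out, the last holds). Time passes only in rows, so rows that repeat a pose let the fingers close. It gives the time, the measured TCP pose, the force and the opening at its end, in the units of the state.
- status.get_obs(): the state, without advancing time (a new reading comes with each control period).
- capture(name): name is "scene" or "side" or "wrist"; returns a dict with "frame" (400x640x3 uint8, red, green, blue), "depth" (400x640 float32, mm along the optical axis (not along the pixel's ray), 0 where there is no reading), "fx", "fy", "cx", "cy" (pixels), "dist_coeffs" ([k1, k2, p1, p2, k3] as OpenCV has them; the pictures are not rectified), "cam_to_world" (4x4, takes a point from camera to world coordinates). Camera axes: x right, y down, z forward; pixel columns grow to the right and rows downward; lengths in mm; the calibration is good to about 2 mm. A picture is of the moment at which its call begins.
- ctrl.finish_job(): hands the job in, once; it reports no verdict.
The state is a dict: "t": time; "q": joint angles; "qvel": joint speeds; "joint_efforts": joint torques, N m; "ee_pos": TCP position; "orientation": TCP orientation; "force": force on the tool from outside, world axes, zero at the start; "moment": the same for the moment, N m; "finger_gap": finger opening in mm.
Only numpy, scipy, OpenCV 4.12 (cv2) and the standard library are available. Lean on these libraries where they do the work, as an engineer would, in place of code of your own. Each camera call takes 0.05 s, during which the arm holds its last target. There are 200 camera calls.

## Working session

There is one attempt and no reset: what is moved stays moved. The work goes in short steps, Python scripts to look and compute and a shell command to move; the robot and the scene stay as the last step left them, time stands still between calls to the robot, and variables do not carry over. Pictures are saved under pics/ and viewed, about 8 in all and at most 12, crops included, and the job is handed in when it is done.

```bash
mkdir -p pics; cat > h.py <<'E'
import numpy as np, cv2
from plant import status, capture, ctrl
def save(c,name,box=None,scale=1):
    im=c["frame"]
    if box: u0,v0,u1,v1=box; im=im[v0:v1,u0:u1]
    im=cv2.resize(im,None,fx=scale,fy=scale,interpolation=cv2.INTER_CUBIC)
    cv2.imwrite("pics/"+name,im[:,:,::-1])
def K(c): return np.array([[c["fx"],0,c["cx"]],[0,c["fy"],c["cy"]],[0,0,1.]])
def cloud(c):
    d=c["depth"]; h,w=d.shape
    uv=np.stack(np.meshgrid(np.arange(w),np.arange(h)),-1).reshape(-1,1,2).astype(np.float64)
    n=cv2.undistortPoints(uv,K(c),np.array(c["dist_coeffs"],float)).reshape(h,w,2)
    P=np.dstack([n*d[...,None],d]); T=np.array(c["cam_to_world"])
    W=P@T[:3,:3].T+T[:3,3]; W[d==0]=np.nan
    return W
E
python3 - <<'E'
from h import *
for n in("scene","side"):
    c=capture(n); save(c,n+"1.png"); np.savez(n+"1.npz",**c); print(n,np.array(c["cam_to_world"]).round(2).tolist())
print(ctrl.pinch_z,status.get_obs())
E
```

```text
scene [[-0.38, 0.57, -0.72, 1464.97], [0.92, 0.24, -0.3, 348.65], [0.0, -0.78, -0.62, 923.29], [0.0, 0.0, 0.0, 1.0]]
side [[-0.85, -0.31, 0.42, 77.03], [-0.53, 0.48, -0.7, 744.66], [0.02, -0.82, -0.57, 798.06], [0.0, 0.0, 0.0, 1.0]]
18.8 {'t': 0.1, 'q': array([-1.40299715e+00,  3.42620174e-01,  1.52492231e+00, -9.14705618e-06,
        1.27535832e+00, -1.45980170e-01]), 'qvel': array([-7.67115627e-04, -1.83310767e-03, -2.83830107e-03,  4.49740903e-05,
       -1.26827765e-03, -8.28545286e-04]), 'joint_efforts': array([ 1.70892075e-03, -4.32004130e+01, -2.44694120e+01,  7.18803238e-02,
        5.26112714e-02, -4.83172892e-05]), 'ee_pos': array([ 162.00802967, -498.97701941,  202.83124108]), 'orientation': array([-3.10171517e+00, -4.90663697e-01,  3.61437919e-05]), 'force': array([ 0.19841309, -0.0182796 , -0.63917203]), 'moment': array([ 0.00372249, -0.04328299,  0.05916111]), 'finger_gap': 92.10128998586669}
```

View pics/scene1.png

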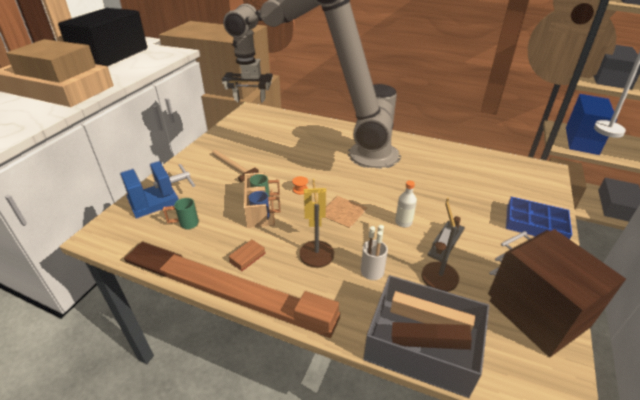

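View pics/side1.png

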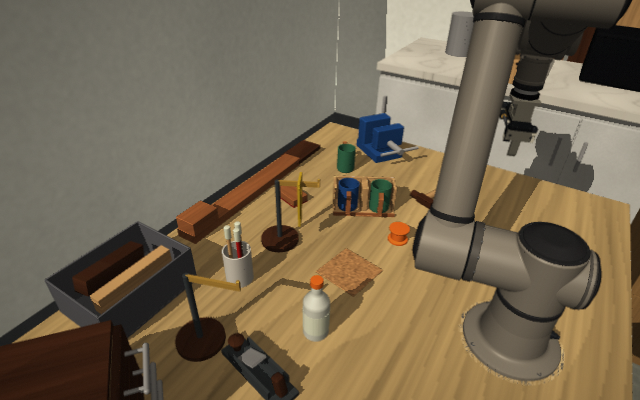

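The scene picture shows two green mugs: one in the caddy at (258,182) and one standing loose at (187,213). Image right is +y (robot's left), so the caddy mug is further left, and it also matches "out of the caddy". The free stand is at (440,275), the full stand at (317,250) and the mat at (345,210). The side view agrees: caddy mug (381,195), free stand foot (200,340), mat (348,270).

```bash
python3 - <<'E'
from h import *
C={n:dict(np.load(n+"1.npz")) for n in("scene","side")}
W={n:cloud(C[n]) for n in C}
def rep(n,name,box,zlo,zhi,hue=None,smin=0,vmax=255):
    u0,v0,u1,v1=box; P=W[n][v0:v1,u0:u1].reshape(-1,3)
    hsv=cv2.cvtColor(np.ascontiguousarray(C[n]["frame"]),cv2.COLOR_RGB2HSV)[v0:v1,u0:u1].reshape(-1,3)
    m=(P[:,2]>zlo)&(P[:,2]<zhi)
    if hue: m&=(hsv[:,0]>=hue[0])&(hsv[:,0]<=hue[1])&(hsv[:,1]>=smin)
    m&=hsv[:,2]<=vmax
    Q=P[m]
    if len(Q)<4: print(n,name,len(Q));return
    r=cv2.minAreaRect(Q[:,:2].astype(np.float32))
    print(n,name,len(Q),"min",np.percentile(Q,3,0).round(),"max",np.percentile(Q,97,0).round(),"rect",np.round(r[0]),np.round(r[1]),round(r[2],1))
for n,bs in {"scene":dict(gm=(245,172,275,192),om=(170,195,202,232),cad=(236,168,286,230),mat=(322,192,368,228),peg=(430,215,470,262),post=(430,215,470,285),foot=(415,258,465,295),bot=(395,180,418,230),jar=(355,222,390,282),spool=(288,175,312,196),full=(298,180,338,240)),
 "side":dict(gm=(366,174,398,212),om=(335,142,357,174),cad=(330,170,400,220),mat=(315,248,384,294),peg=(180,268,244,296),post=(180,268,244,340),foot=(172,315,228,362),bot=(298,272,333,342),jar=(220,220,256,288),spool=(385,220,413,248),full=(270,172,325,240))}.items():
    rep(n,"greenmug",bs["gm"],20,120,(55,95),80); rep(n,"othermug",bs["om"],20,120,(55,95),80)
    rep(n,"caddy",bs["cad"],82,97,(5,25),50); rep(n,"handles",bs["cad"],15,80,(5,25),50)
    rep(n,"mat",bs["mat"],-1,9,(5,17),60)
    rep(n,"peg",bs["peg"],188,222); rep(n,"foot",bs["foot"],9,22,None,0,120)
    rep(n,"bottle",bs["bot"],15,200);rep(n,"jar",bs["jar"],15,200);rep(n,"spool",bs["spool"],10,60);rep(n,"full",bs["full"],80,222)
for n in C: save(C[n],n+"crop.png",(240,165,420,290) if n=="side" else (230,150,380,260),4)
save(C["side"],"sidecrop.png",(325,165,405,225),8)
# top-down height map
H=np.zeros((900,1000,3),np.uint8)
for n in C:
    P=W[n].reshape(-1,3);F=C[n]["frame"].reshape(-1,3)
    ok=np.isfinite(P[:,0])&(P[:,2]>-20)&(P[:,2]<260); P=P[ok];F=F[ok]
    o=np.argsort(P[:,2]);P=P[o];F=F[o]
    u=((P[:,1]*-1+600)*.8).astype(int);v=((950-P[:,0])*.8).astype(int)
    k=(u>1)&(u<998)&(v>1)&(v<898)
    for a in(0,1):
        for b in(0,1): H[v[k]+a,u[k]+b]=F[k]
cv2.imwrite("pics/top.png",H[:600,:800,::-1])
E
```

```text
scene greenmug 0
scene othermug 278 min [ 666. -491.   23.] max [ 720. -429.   88.] rect [ 695. -462.] [71. 48.] 66.9
scene caddy 351 min [ 442. -348.   82.] max [ 624. -193.   93.] rect [ 515. -262.] [203. 121.] 30.8
scene handles 650 min [ 343. -442.   17.] max [ 627. -185.   78.] rect [ 452. -312.] [363. 141.] 37.4
scene mat 947 min [331. -45.  -1.] max [497.  88.   6.] rect [408.  17.] [210. 152.] 17.2
scene peg 89 min [547. 364. 190.] max [606. 389. 208.] rect [574. 374.] [70. 13.] 20.0
scene foot 743 min [552. 337.   9.] max [648. 433.  18.] rect [598. 385.] [110. 112.] 52.1
scene bottle 588 min [391. 199.  19.] max [423. 250. 169.] rect [404. 222.] [57. 48.] 80.8
scene jar 992 min [619. 158.  19.] max [688. 224. 174.] rect [695. 202.] [167.  71.] 17.9
scene spool 174 min [ 337. -210.   13.] max [ 386. -160.   45.] rect [ 361. -186.] [60. 53.] 24.1
scene full 765 min [586. -49.  87.] max [660.  11. 216.] rect [607. -16.] [112.  61.] 50.8
side greenmug 455 min [ 438. -328.   24.] max [ 498. -264.   95.] rect [ 471. -297.] [63. 70.] 22.4
side othermug 383 min [ 651. -494.   23.] 
[... 195 characters left out ...]
.] max [ 611. -185.   78.] rect [ 509. -262.] [197. 125.] 29.2
side mat 1680 min [352. -53.   1.] max [477.  71.   7.] rect [415.  18.] [157. 140.] 79.7
side peg 460 min [487. 348. 192.] max [595. 389. 212.] rect [544. 365.] [121.  13.] 20.0
side foot 1495 min [529. 337.  10.] max [641. 431.  17.] rect [589. 380.] [119. 110.] 36.7
side bottle 1344 min [359. 213.  21.] max [408. 252. 169.] rect [385. 230.] [60. 47.] 20.2
side jar 1359 min [611. 154.  22.] max [678. 222. 175.] rect [653. 182.] [ 75. 463.] 45.3
side spool 315 min [ 331. -212.   11.] max [ 380. -160.   47.] rect [ 357. -186.] [58. 60.] 46.4
side full 610 min [554. -48.  87.] max [653.  10. 217.] rect [600. -18.] [110.  65.] 51.2
```

View pics/top.png

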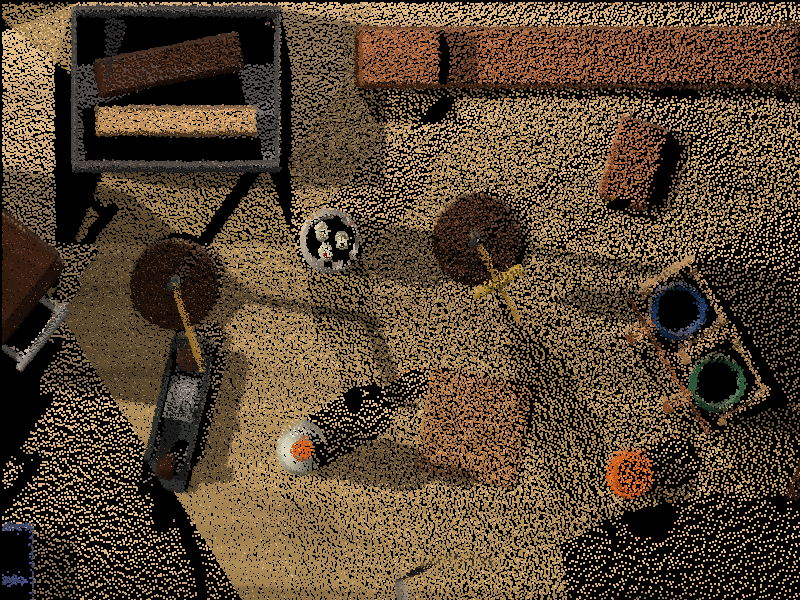

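View pics/sidecrop.png

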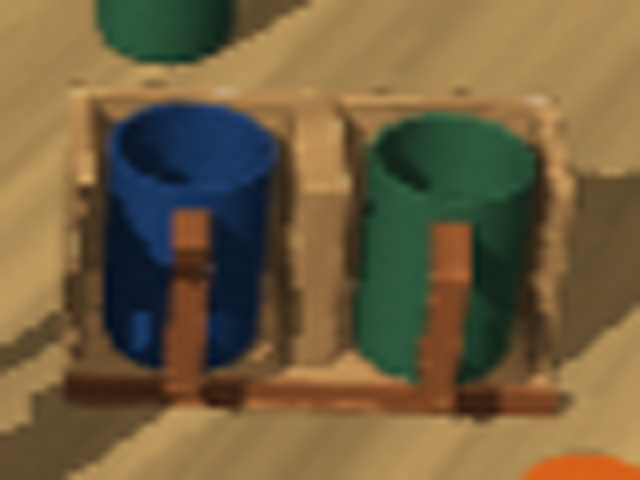

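The top view puts the parts here: green mug rim about (471,-297) with its handle toward about 119°, mat about (414,9), free stand post about (594,383) with the peg toward 200°, and bottle about (393,230). Heights and sizes match the text. The crop confirms the mug: green, in the caddy, brown handle out of the front. Next I go above the handle with the jaws along the caddy's long axis, which is a +101° turn.

```bash
python3 -m pendant '[{"offset":[2,2,0],"yaw":7},{"offset":[4,4,0],"yaw":14},{"offset":[6,6,0],"yaw":21},{"offset":[8,7,0],"yaw":28},{"offset":[10,8.5,0],"yaw":35}]' 0.5 50 | tail -5
python3 -m pendant '[{"offset":[2,2,0],"yaw":7},{"offset":[4,4,0],"yaw":14},{"offset":[6,6,0],"yaw":21},{"offset":[8,7,0],"yaw":28},{"offset":[10,8.5,0],"yaw":35}]' | tail -5
python3 -m pendant '[{"offset":[2,2,0],"yaw":7},{"offset":[4,4,0],"yaw":14},{"offset":[6,6,0],"yaw":21},{"offset":[8,8,0],"yaw":28},{"offset":[8,8,0],"yaw":31}]' | tail -5
python3 -m pendant '[{"offset":[0,0,0],"yaw":0},{"offset":[0,0,0],"yaw":0}]' | tail -5
python3 - <<'E'
from h import *
c=capture("wrist"); np.savez("wrist1.npz",**c); save(c,"wrist1.png")
print(np.array(c["cam_to_world"]).round(2)); o=status.get_obs(); print(o["ee_pos"],o["orientation"],o["t"])
W=cloud(c); hsv=cv2.cvtColor(c["frame"],cv2.COLOR_RGB2HSV)
m=(hsv[...,0]>55)&(hsv[...,0]<95)&(hsv[...,1]>80)&(W[...,2]>86)&(W[...,2]<102)
P=W[m]; print(len(P))
if len(P)>10:
    e=cv2.fitEllipse(P[:,:2].astype(np.float32)); print("rim",e,P[:,2].mean())
E
```

```text
t: 0.52
ee_pos: [262.8, -413.7, 203.2]
orientation: [-2.808, -1.409, -0.0]
force: [0.6, -0.6, 0.1]
finger_gap: 63.4
t: 0.93
ee_pos: [362.9, -328.6, 203.3]
orientation: [-2.253, -2.189, 0.0]
force: [-0.6, -0.9, -0.1]
finger_gap: 46.2
t: 1.35
ee_pos: [444.5, -246.0, 203.1]
orientation: [-1.582, -2.714, -0.003]
force: [0.0, 0.2, -0.2]
finger_gap: 46.1
t: 1.52
ee_pos: [441.9, -249.2, 203.1]
orientation: [-1.596, -2.705, 0.0]
force: [-0.6, -0.8, 0.7]
finger_gap: 45.9
[[ 8.7000e-01  4.6000e-01  1.4000e-01  4.0422e+02]
 [ 4.8000e-01 -8.4000e-01 -2.5000e-01 -1.8073e+02]
 [-0.0000e+00  2.9000e-01 -9.6000e-01  3.8398e+02]
 [ 0.0000e+00  0.0000e+00  0.0000e+00  1.0000e+00]]
[ 441.66116278 -249.57771407  203.17436733] [-1.59779048e+00 -2.70415913e+00  8.18253185e-05] 1.5667
659
rim ((471.57830810546875, -295.66302490234375), (61.9483642578125, 62.48088455200195), 24.150146484375) 92.45288810040115
```

View pics/wrist1.png

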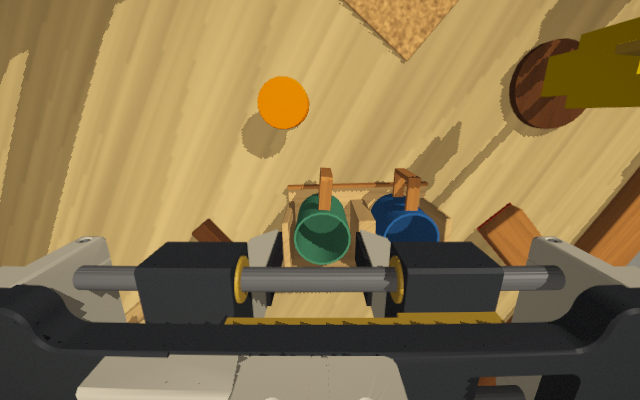

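Wrist view 1: the green mug's rim is at (322,235) and its handle at (325,188); the blue mug's handle at (410,190) is well to the side. I'll measure the green handle's top bar.

```bash
python3 - <<'E'
from h import *
c=dict(np.load("wrist1.npz")); W=cloud(c)
P=W[160:212,308:345].reshape(-1,3); A=np.array([471.6,-295.7])
P=P[(P[:,2]>70)&(P[:,2]<95)]; d=P[:,:2]-A; r=np.hypot(*d.T); P=P[(r>36)&(r<76)]; d=P[:,:2]-A
ang=np.degrees(np.arctan2(d[:,1],d[:,0])); print(len(P),P.min(0),P.max(0),np.median(P,0),"ang",np.median(ang),"r",np.hypot(*d.T).min(),np.hypot(*d.T).max())
print(cv2.minAreaRect(P[:,:2].astype(np.float32)))
from scipy.spatial.transform import Rotation as R
o=status.get_obs(); y=R.from_rotvec(o["orientation"]).as_matrix()[:,1]; print("jaw",np.degrees(np.arctan2(y[1],y[0])),o["ee_pos"])
a=np.radians(np.median(ang)); t=A+58*np.array([np.cos(a),np.sin(a)]); print("target",t,t-o["ee_pos"][:2])
E
```

```text
403 [ 436.36626593 -266.3109217    71.00579285] [ 462.23230392 -229.58023557   87.7231625 ] [ 448.64528266 -245.9374877    85.51202587] ang 115.02612691162032 r 36.089348869790115 70.27261313944928
((449.3837890625, -247.72796630859375), (13.914222717285156, 34.61531448364258), 24.886363983154297)
jaw 28.845375915484862 [ 441.66116278 -249.57771407  203.17436733]
target [ 447.06417331 -243.14533124] [5.40301053 6.43238283]
```

```bash
python3 -m pendant '[{"offset":[0.5,0.6,-3],"yaw":-4},{"offset":[0.5,0.6,-6],"yaw":-4},{"offset":[0.5,0.6,-9],"yaw":-4},{"offset":[0.5,0.6,-12],"yaw":-4},{"offset":[0.5,0.6,-14],"yaw":-4}]' | tail -5
python3 -m pendant '[{"offset":[0,0,-0.6],"yaw":0},{"offset":[0,0,-1.2],"yaw":0},{"offset":[0,0,-1.2],"yaw":0},{"offset":[0,0,-1.2],"yaw":0}]' | tail -5
python3 -m pendant '[{"offset":[0,0,0],"yaw":0},{"offset":[0,0,0],"yaw":0},{"offset":[0,0,0],"yaw":0},{"offset":[0,0,0],"yaw":0},{"offset":[0,0,0],"yaw":0}]' 0 50| tail -5
python3 -m pendant '[{"offset":[0,0,0],"yaw":0},{"offset":[0,0,0],"yaw":0},{"offset":[0,0,1],"yaw":0},{"offset":[0,0,2],"yaw":0},{"offset":[0,0,2],"yaw":0}]' | tail -5
```

```text
t: 1.98
ee_pos: [445.3, -243.4, 60.9]
orientation: [-1.691, -2.644, -0.0]
force: [0.3, -0.4, 0.4]
finger_gap: 45.9
t: 2.32
ee_pos: [447.5, -244.2, 52.4]
orientation: [1.689, 2.647, -0.0]
force: [-0.0, 0.7, 0.4]
finger_gap: 45.9
t: 2.73
ee_pos: [447.2, -243.4, 51.8]
orientation: [1.688, 2.649, 0.0]
force: [-0.2, 0.8, 0.2]
finger_gap: 17.4
t: 3.15
ee_pos: [448.0, -244.1, 73.5]
orientation: [1.687, 2.647, -0.0]
force: [0.6, -0.5, -2.6]
finger_gap: 13.4
```

```bash
python3 -m pendant '[{"offset":[0,0,3],"yaw":0},{"offset":[0,0,6],"yaw":0},{"offset":[0,0,9],"yaw":0},{"offset":[0,0,10],"yaw":0},{"offset":[0,0,10],"yaw":0}]' | tail -5
python3 -m pendant '[{"offset":[-0.5,3,0],"yaw":-1},{"offset":[-1,6,0],"yaw":-2},{"offset":[-1.5,9,0],"yaw":-3},{"offset":[-2,12,0],"yaw":-4},{"offset":[-2.5,15,0],"yaw":-5}]' | tail -5
python3 -m pendant '[{"offset":[-0.6,3,0],"yaw":0},{"offset":[-1.1,6,0],"yaw":0},{"offset":[-1.6,9,0],"yaw":0},{"offset":[-2.1,12,0],"yaw":0},{"offset":[-2.5,14,0],"yaw":0}]' | tail -5
python3 -m pendant '[{"offset":[-0.2,1.6,-2],"yaw":0},{"offset":[-0.3,1.8,-5],"yaw":0},{"offset":[-0.3,1.8,-7],"yaw":0},{"offset":[-0.3,1.8,-8],"yaw":0},{"offset":[-0.3,1.8,-8],"yaw":0}]' | tail -5
cat > look.py <<'E'
import sys
from h import *
from scipy.spatial.transform import Rotation as R
o=status.get_obs(); tag=sys.argv[1]
for n in("side","scene"):
    c=capture(n); W=cloud(c); np.savez(f"{n}_{tag}.npz",**c)
    hsv=cv2.cvtColor(c["frame"],cv2.COLOR_RGB2HSV)
    m=(hsv[...,0]>55)&(hsv[...,0]<95)&(hsv[...,1]>80)&(np.hypot(W[...,0]-o["ee_pos"][0],W[...,1]-o["ee_pos"][1])<160)
    P=W[m]
    if len(P): 
        r,cc=np.where(m); print(n,len(P),P.min(0).round(),P.max(0).round(),"px",cc.min(),r.min(),cc.max(),r.max())
        if len(sys.argv)>2: save(c,f"{n}_{tag}.png",(max(0,cc.min()-60),max(0,r.min()-60),cc.max()+60,r.max()+60),4)
c=capture("wrist"); W=cloud(c); np.savez(f"wrist_{tag}.npz",**c); save(c,f"wrist_{tag}.png")
hsv=cv2.cvtColor(c["frame"],cv2.COLOR_RGB2HSV)
P=W[(hsv[...,0]>55)&(hsv[...,0]<95)&(hsv[...,1]>80)&(W[...,2]>-5)]
if len(P)>20:
    z=np.percentile(P[:,2],98); T=P[P[:,2]>z-6]; print("rim",len(T),z,cv2.fitEllipse(T[:,:2].astype(np.float32)))
print(o["ee_pos"],o["force"],o["finger_gap"],o["t"])
E
python3 look.py a show
```

```text
t: 3.57
ee_pos: [448.4, -244.3, 174.0]
orientation: [1.685, 2.644, -0.001]
force: [-0.2, -0.5, -2.0]
finger_gap: 13.1
t: 3.98
ee_pos: [420.4, -91.7, 169.3]
orientation: [-1.802, -2.569, 0.001]
force: [0.5, 0.3, -3.3]
finger_gap: 13.1
t: 4.4
ee_pos: [395.1, 48.9, 169.5]
orientation: [-1.8, -2.571, 0.002]
force: [0.1, -0.8, -2.5]
finger_gap: 13.0
t: 4.82
ee_pos: [390.9, 64.9, 87.9]
orientation: [-1.798, -2.568, 0.007]
force: [-0.6, -0.5, -2.4]
finger_gap: 13.2
side 221 [375. -20.  41.] [433.  65. 157.] px 341 233 365 269
rim 24 215.3427521335983 ((452.9363098144531, 100.27493286132812), (7.737112522125244, 40.1953125), 21.264801025390625)
[390.8768594   64.89864622  87.93013165] [-0.57000894 -0.54801038 -2.44339666] 13.243180696634044 4.8167
```

View pics/side_a.png

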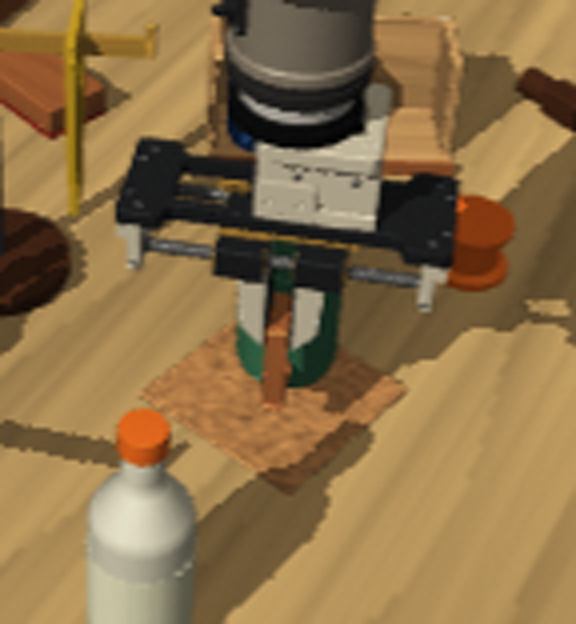

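The side crop shows the green mug held upright over the mat by its handle (275,350), with its lowest visible green at z≈41, as expected. Now lowering until it touches.

```bash
python3 -m pendant '[{"offset":[0.2,0,-1.2],"yaw":0},{"offset":[0.2,0,-2.4],"yaw":0},{"offset":[0.2,0,-3.0],"yaw":0},{"offset":[0.2,0,-3.2],"yaw":0},{"offset":[0.2,0,-3.2],"yaw":0}]' | tail -5
python3 -m pendant '[{"offset":[0,0,-0.15],"yaw":0},{"offset":[0,0,-0.3],"yaw":0},{"offset":[0,0,-0.3],"yaw":0}]' | tail -5
python3 -m pendant '[{"offset":[0,0,-0.1],"yaw":0},{"offset":[0,0,-0.2],"yaw":0},{"offset":[0,0,-0.2],"yaw":0}]' | tail -5
```

```text
t: 5.38
ee_pos: [396.1, 64.6, 59.5]
orientation: [-1.803, -2.573, 0.0]
force: [-0.0, 0.4, -2.0]
finger_gap: 13.0
t: 5.63
ee_pos: [396.3, 64.6, 56.6]
orientation: [1.802, 2.573, 0.001]
force: [0.4, 0.2, -3.5]
finger_gap: 13.0
t: 5.88
ee_pos: [396.0, 64.6, 54.4]
orientation: [1.802, 2.573, 0.0]
force: [0.1, 0.7, -2.4]
finger_gap: 12.8
```

```bash

python3 -m pendant '[{"offset":[0,0,-0.1],"yaw":0},{"offset":[0,0,-0.2],"yaw":0},{"offset":[0,0,-0.2],"yaw":0}]' | tail -5
python3 -m pendant '[{"offset":[0,0,-0.1],"yaw":0},{"offset":[0,0,-0.15],"yaw":0},{"offset":[0,0,-0.15],"yaw":0}]' | tail -5
```

```text
t: 6.13
ee_pos: [396.0, 64.6, 52.3]
orientation: [-1.802, -2.573, 0.0]
force: [0.2, -0.1, -3.0]
finger_gap: 13.1
t: 6.38
ee_pos: [396.2, 64.7, 51.0]
orientation: [1.802, 2.573, 0.0]
force: [0.2, 0.9, -0.3]
finger_gap: 13.4
```

```bash

python3 -m pendant '[{"offset":[0,0,0],"yaw":0},{"offset":[0,0,0],"yaw":0},{"offset":[0,0,0],"yaw":0},{"offset":[0,0,0],"yaw":0},{"offset":[0,0,0],"yaw":0}]' 0.5 | tail -5
python3 -m pendant '[{"offset":[0,0,3],"yaw":0},{"offset":[0,0,6],"yaw":0},{"offset":[0,0,9],"yaw":0},{"offset":[0,0,12],"yaw":0},{"offset":[0,0,15],"yaw":0}]' | tail -5
python3 -m pendant '[{"offset":[0,0,0],"yaw":0},{"offset":[0,0,0],"yaw":0}]' 1 | tail -5
python3 look.py b
python3 - <<'E'
from h import *
c=dict(np.load("wrist_b.npz")); W=cloud(c)
A=np.array([414,10.]);r=np.hypot(W[...,0]-A[0],W[...,1]-A[1])
hsv=cv2.cvtColor(c["frame"],cv2.COLOR_RGB2HSV)
m=(W[...,2]>74)&(W[...,2]<86)&(hsv[...,0]<25)&(r<100); P=W[m];print(len(P),cv2.minAreaRect(P[:,:2].astype(np.float32)),np.median(P,0))
E
```

```text
t: 6.8
ee_pos: [396.2, 64.6, 51.0]
orientation: [1.802, 2.573, 0.0]
force: [0.0, 0.0, -0.3]
finger_gap: 41.8
t: 7.22
ee_pos: [395.7, 64.6, 202.5]
orientation: [1.802, 2.573, 0.0]
force: [0.3, -0.3, 0.1]
finger_gap: 45.8
t: 7.38
ee_pos: [396.9, 64.6, 202.2]
orientation: [1.8, 2.571, 0.003]
force: [-0.5, 0.0, 0.1]
finger_gap: 55.0
side 731 [380. -26.   8.] [446.  99. 401.] px 338 148 363 278
rim 535 94.40959845352761 ((418.4995422363281, 29.787668228149414), (70.74324035644531, 126.555419921875), 168.00201416015625)
[396.93876811  64.60788581 202.15843714] [-0.49362033  0.00907133  0.11183407] 54.964455925249496 7.3833
425 ((397.7890625, 58.05302429199219), (13.801280975341797, 39.44932556152344), 20.160865783691406) [397.64964089  60.22942116  84.45593495]
```

View pics/wrist_b.png

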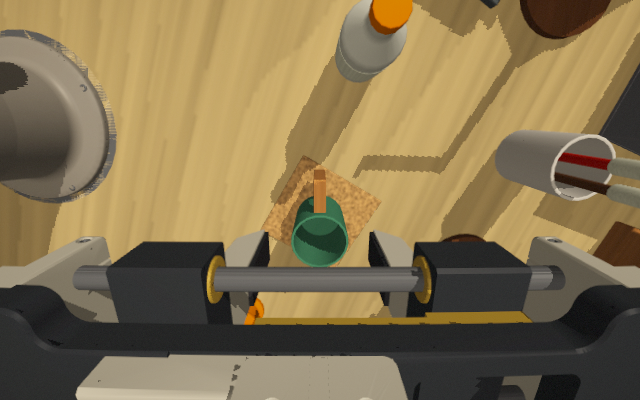

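Wrist view: the mug stands on the mat, rim (320,240), handle (320,188), and the visible mat corners are at (305,157) and (381,204). I'll refit the rim and check the mat's centre.

```bash
python3 - <<'E'
from h import *
c=dict(np.load("wrist_b.npz")); W=cloud(c); hsv=cv2.cvtColor(c["frame"],cv2.COLOR_RGB2HSV)
m=np.zeros(W.shape[:2],bool); m[185:275,283:358]=1
g=m&(hsv[...,0]>55)&(hsv[...,0]<95)&(hsv[...,1]>80)&(W[...,2]>87)&(W[...,2]<100); P=W[g]
print("rim",len(P),cv2.fitEllipse(P[:,:2].astype(np.float32)),P[:,2].mean())
for z0,z1 in((86,90),(90,97)): Q=P[(P[:,2]>z0)&(P[:,2]<z1)]; print(z0,len(Q),Q.min(0),Q.max(0))
h=m&(hsv[...,0]<25)&(W[...,2]>78)&(W[...,2]<90); h[:165]=0
m2=np.zeros(W.shape[:2],bool); m2[162:215,308:332]=1
Q=W[m2&(hsv[...,0]<25)&(W[...,2]>76)&(W[...,2]<92)];print("handle",len(Q),cv2.minAreaRect(Q[:,:2].astype(np.float32)),Q[:,2].mean())
# mat: redder cork, low saturation value? from three cameras, use local hue
for f in("wrist_b","side_b","side1","scene1"):
    c=dict(np.load(f+".npz")); W=cloud(c); lab=cv2.cvtColor(c["frame"],cv2.COLOR_RGB2LAB).astype(int)
    ok=(abs(W[...,0]-414)<110)&(abs(W[...,1]-10)<110)&(W[...,2]>-4)&(W[...,2]<9)
    k=ok&(lab[...,1]>141); k=cv2.morphologyEx(k.astype(np.uint8),cv2.MORPH_OPEN,np.ones((3,3)))>0
    Q=W[k]; 
    if len(Q)>20: print(f,len(Q),cv2.minAreaRect(Q[:,:2].astype(np.float32)),Q[:,2].mean())
# peg & post from all
for f in("side_b","side1","wrist_b"):
    c=dict(np.load(f+".npz")); W=cloud(c); P=W.reshape(-1,3)
    P=P[(P[:,2]>190)&(P[:,2]<222)&(P[:,0]>470)&(P[:,0]<620)&(P[:,1]>320)&(P[:,1]<410)]
    if len(P)>10: print(f,"peg",len(P),cv2.minAreaRect(P[:,:2].astype(np.float32)),P[:,2].max(),np.median(P[:,2]))
E
```

```text
rim 570 ((415.5727844238281, 10.583951950073242), (61.8146858215332, 62.35390853881836), 19.451618194580078) 92.0996541201132
86 117 [383.8699659  -20.9442993   87.01601209] [445.45130763  42.30862536  89.99180073]
90 453 [383.44987971 -21.92693442  90.000621  ] [447.95742344  42.9310011   95.83402361]
handle 432 ((397.7890625, 58.05302429199219), (13.801280975341797, 39.44932556152344), 20.160865783691406) 84.30202345863566
side_b 589 ((414.55694580078125, 9.231819152832031), (129.1316375732422, 128.25111389160156), 78.6219711303711) 3.5615157115437825
side1 1394 ((414.88262939453125, 8.984878540039062), (128.02183532714844, 128.23435974121094), 79.57676696777344) 3.672414280425403
scene1 684 ((419.2392272949219, 8.795036315917969), (125.68644714355469, 126.23977661132812), 77.65841674804688) 2.560568812364708
side_b peg 454 ((542.809814453125, 367.4653015136719), (121.33900451660156, 14.42763614654541), 17.130268096923828) 217.58122598640864 202.7918078499377
side1 peg 453 ((543.598876953125, 365.3131103515625), (120.89452362060547, 12.955059051513672), 20.024272918701172) 218.72172692252195 202.93105118072447
```

The mug is at (415.6,10.6) and the mat centre at (414.7,9), about 2 mm apart, so it stands released where it should. Next is the body grasp from above, jaws parallel to the handle's opening.

```bash

python3 -m pendant '[{"offset":[0.9,-2.7,0],"yaw":0},{"offset":[1.9,-5.4,0],"yaw":0},{"offset":[1.9,-5.4,0],"yaw":0},{"offset":[1.9,-5.4,-2],"yaw":0},{"offset":[1.9,-5.4,-4],"yaw":0}]' 1 | tail -5
python3 -m pendant '[{"offset":[0,0,-3],"yaw":0},{"offset":[0,0,-6],"yaw":0},{"offset":[0,0,-8],"yaw":0},{"offset":[0,0,-10.2],"yaw":0},{"offset":[0,0,-10.2],"yaw":0}]' | tail -5
python3 -m pendant '[{"offset":[0,0,0],"yaw":0},{"offset":[0,0,0],"yaw":0},{"offset":[0,0,0],"yaw":0},{"offset":[0,0,0],"yaw":0},{"offset":[0,0,0],"yaw":0}]' 0.3 35| tail -5
python3 -m pendant '[{"offset":[0,0,0],"yaw":0},{"offset":[0,0,0],"yaw":0},{"offset":[0,0,0],"yaw":0}]' | tail -5
```

```text
t: 7.95
ee_pos: [415.1, 10.4, 159.8]
orientation: [-1.804, -2.572, -0.0]
force: [0.4, -0.0, 0.5]
finger_gap: 91.6
t: 8.37
ee_pos: [411.3, 11.4, 54.9]
orientation: [-1.798, -2.566, 0.006]
force: [-1.8, -1.0, -0.4]
finger_gap: 91.9
t: 8.78
ee_pos: [415.9, 10.6, 59.9]
orientation: [1.801, 2.571, 0.002]
force: [0.4, 1.0, 3.5]
finger_gap: 65.6
t: 9.03
ee_pos: [415.9, 10.6, 59.9]
orientation: [1.801, 2.571, 0.002]
force: [-0.5, 1.0, 7.7]
finger_gap: 65.4
```

```bash

python3 -m pendant '[{"offset":[0,0,1],"yaw":0},{"offset":[0,0,3],"yaw":0},{"offset":[0,0,6],"yaw":0},{"offset":[0,0,9],"yaw":0},{"offset":[0,0,12],"yaw":0}]' | tail -5
python3 -m pendant '[{"offset":[0,0,3],"yaw":0},{"offset":[0,0,6],"yaw":0},{"offset":[0,0,7.5],"yaw":0},{"offset":[0.5,2,7.5],"yaw":0},{"offset":[1.1,5,7.5],"yaw":0}]' | tail -5
python3 -m pendant '[{"offset":[0.7,3,0],"yaw":0},{"offset":[1.4,6,0],"yaw":0},{"offset":[2.1,9,0],"yaw":0},{"offset":[2.8,12,0],"yaw":0},{"offset":[3.5,15,0],"yaw":0}]' | tail -5
python3 -m pendant '[{"offset":[0.7,3,0],"yaw":0},{"offset":[1.4,6,0],"yaw":0},{"offset":[1.6,8,0],"yaw":0},{"offset":[1.6,8,0],"yaw":0},{"offset":[1.6,8,0],"yaw":0}]' | tail -5
python3 look.py c show
python3 - <<'E'
from h import *
for f in("side_c","side1","scene1","wrist_c"):
    c=dict(np.load(f+".npz")); W=cloud(c); hsv=cv2.cvtColor(c["frame"],cv2.COLOR_RGB2HSV).reshape(-1,3);P=W.reshape(-1,3)
    k=(P[:,2]>190)&(P[:,2]<222)&(P[:,0]>475)&(P[:,0]<588)&(P[:,1]>335)&(P[:,1]<400)&(hsv[:,0]>14)&(hsv[:,0]<35)&(hsv[:,1]>90)
    Q=P[k]
    if len(Q)<15: print(f,len(Q)); continue
    l=cv2.fitLine(Q[:,:2].astype(np.float32),cv2.DIST_HUBER,0,.01,.01).ravel(); n=np.array([-l[1],l[0]])
    L=l[:2] if l[0]>0 else -l[:2]
    s=(Q[:,:2]-l[2:])@L; lat=(Q[:,:2]-l[2:])@n
    print(f,len(Q),"ang",np.degrees(np.arctan2(L[1],L[0])),"c",l[2:],"tip",l[2:]+L*s.min(),"lat",np.percentile(lat,[3,50,97]).round(1),"z",np.percentile(Q[:,2],[1,50,99]))
E
```

```text
t: 9.45
ee_pos: [414.2, 10.7, 180.0]
orientation: [-1.802, -2.572, 0.001]
force: [0.7, -1.1, -2.9]
finger_gap: 65.7
t: 9.87
ee_pos: [426.4, 59.6, 255.1]
orientation: [1.805, 2.568, 0.001]
force: [0.7, 1.0, -2.0]
finger_gap: 66.1
t: 10.28
ee_pos: [460.6, 212.0, 253.6]
orientation: [-1.802, -2.573, 0.002]
force: [0.9, -0.9, -1.8]
finger_gap: 65.5
t: 10.7
ee_pos: [476.4, 291.1, 253.0]
orientation: [-1.799, -2.574, 0.003]
force: [0.0, -0.8, -2.0]
finger_gap: 65.5
side 1354 [441. 257. 199.] [509. 324. 455.] px 242 169 278 283
rim 1584 287.677560167389 ((476.5223083496094, 289.9471435546875), (61.93384552001953, 62.14149856567383), 15.98056697845459)
[476.37707386 291.07472113 252.98708189] [ 0.01540211 -0.78600219 -1.99884608] 65.49862315707095 10.7
side_c 395 ang 18.879093 c [533.7378 364.5448] tip [485.24098228 347.96039733] lat [-5.   0.2  2. ] z [191.88494493 202.80010808 216.54033911]
side1 391 ang 18.87177 c [532.64465 364.32678] tip [485.47673259 348.20355092] lat [-5.2  0.1  1.7] z [191.93243105 202.86768533 217.10338756]
scene1 108 ang 18.543997 c [531.656   358.68726] tip [493.13510084 345.76544005] lat [-1.4  0.1  5.2] z [190.88811135 204.4886395  216.58099299]
wrist_c 1177 ang 18.757633 c [535.8785  364.01086] tip [487.60868508 347.61830632] lat [-3.5  0.   2.3] z [193.40279443 206.34585256 218.18210217]
```

View pics/side_c.png

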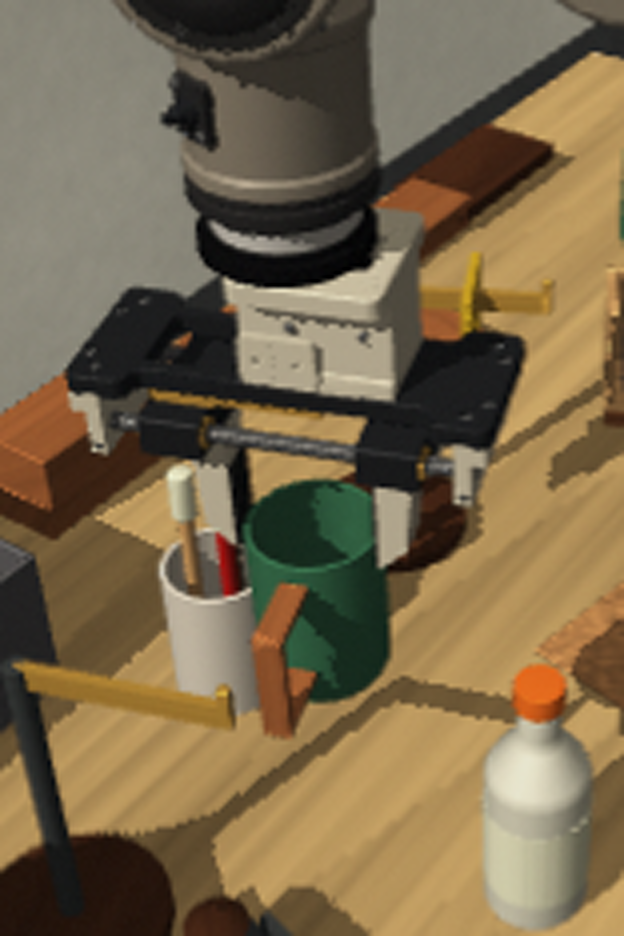

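View pics/wrist_c.png

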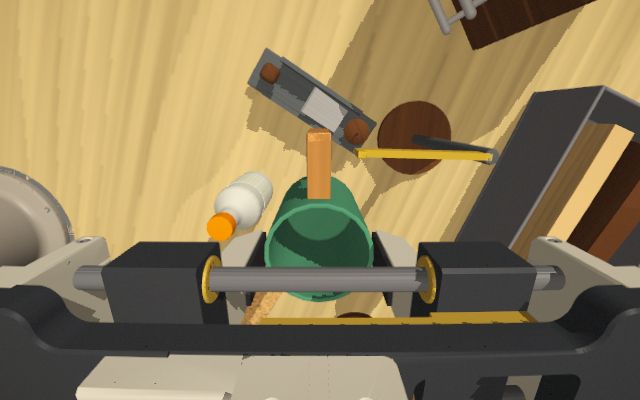

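Side and wrist views: the mug hangs level in the jaws, its handle opening in line with the peg. The peg tip is at (232,705) in the side crop and (358,153) in the wrist view. The peg axis measures 18.8° with its point about (542.3,366.2), so the mug axis must end near (558,320). I'll lower to mid-height of the loop, turn -1.2°, then slide in.

```bash

python3 -m pendant '[{"offset":[0,0,-2],"yaw":-0.6},{"offset":[-0.1,0,-3.5],"yaw":-1.2},{"offset":[-0.2,0,-4.2],"yaw":-1.2},{"offset":[-0.2,0,-4.2],"yaw":-1.2},{"offset":[-0.2,0,-4.2],"yaw":-1.2}]' | tail -5
python3 look.py d
python3 - <<'E'
from h import *
c=dict(np.load("wrist_d.npz")); W=cloud(c); hsv=cv2.cvtColor(c["frame"],cv2.COLOR_RGB2HSV)
m=np.zeros(W.shape[:2],bool); m[110:205,295:340]=1
Q=W[m&(hsv[...,0]<20)&(W[...,2]>225)&(W[...,2]<250)];r=cv2.minAreaRect(Q[:,:2].astype(np.float32));print(len(Q),r,Q[:,2].mean())
n=np.array([-.322,.947]);print("handle lateral to peg line",[(p-np.array([542.3,366.2]))@n for p in cv2.boxPoints(r)])
E
```

```text
t: 11.27
ee_pos: [475.2, 290.1, 212.4]
orientation: [1.83, 2.553, 0.0]
force: [1.2, -0.6, -2.0]
finger_gap: 65.6
side 1274 [438. 257. 161.] [505. 322. 414.] px 245 184 279 297
rim 1579 247.25735088839184 ((475.59625244140625, 290.6672668457031), (61.85906219482422, 63.05122756958008), 117.95199584960938)
[475.23927241 290.07622972 212.42953962] [ 1.15809141 -0.63204227 -2.01850536] 65.64899029658505 11.2667
1637 ((458.87274169921875, 338.8326110839844), (13.687968254089355, 38.247955322265625), 19.408565521240234) 237.3935382279179
handle lateral to peg line [np.float64(19.99901164550781), np.float64(-18.256092480468748), np.float64(-18.105691906738283), np.float64(20.14941221923828)]
```

```bash

python3 -m pendant '[{"offset":[0.7,0.4,0],"yaw":0},{"offset":[1.5,0.7,0],"yaw":0},{"offset":[2.5,1.1,0],"yaw":0},{"offset":[3.5,1.4,0],"yaw":0},{"offset":[3.5,1.4,0],"yaw":0}]' | tail -5
python3 -m pendant '[{"offset":[1,0.4,0],"yaw":0},{"offset":[2.4,0.8,0],"yaw":0},{"offset":[3.8,1.3,0],"yaw":0},{"offset":[4.7,1.7,0],"yaw":0},{"offset":[4.7,1.7,0],"yaw":0}]' | tail -5
python3 look.py e show
```

```text
t: 11.83
ee_pos: [512.4, 305.2, 211.8]
orientation: [1.829, 2.553, 0.002]
force: [-0.5, -0.7, -2.7]
finger_gap: 65.8
t: 12.25
ee_pos: [558.6, 322.1, 211.3]
orientation: [1.829, 2.554, 0.001]
force: [-1.3, 0.2, -2.1]
finger_gap: 65.5
side 1079 [502. 289. 158.] [591. 354. 305.] px 202 239 238 291
rim 1579 245.55110476983864 ((556.7042846679688, 321.6949157714844), (61.974971771240234, 62.05421829223633), 24.186933517456055)
[558.58776253 322.06212926 211.30223626] [-1.32650986  0.18483007 -2.10701466] 65.47816882094322 12.25
```

View pics/side_e.png

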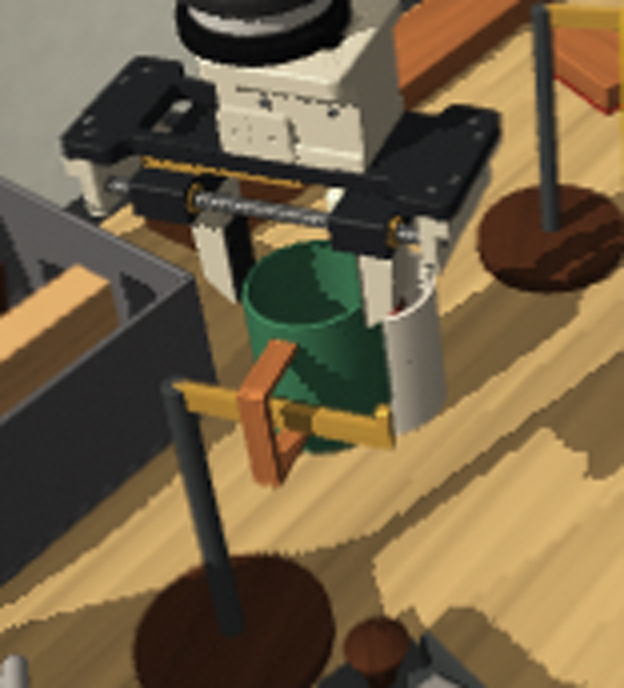

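The side crop shows the peg passing through the handle loop at (265,410), with the post on the left and the turned-up tip at (390,420) on the right. Now lowering until the stand takes the weight.

```bash

python3 -m pendant '[{"offset":[0,0,-0.7],"yaw":0},{"offset":[0,0,-1.4],"yaw":0},{"offset":[0,0,-2],"yaw":0},{"offset":[0,0,-2],"yaw":0},{"offset":[0,0,-2],"yaw":0}]' | tail -5
python3 -m pendant '[{"offset":[0,0,-0.1],"yaw":0},{"offset":[0,0,-0.2],"yaw":0},{"offset":[0,0,-0.2],"yaw":0}]' | tail -5
python3 -m pendant '[{"offset":[0,0,-0.1],"yaw":0},{"offset":[0,0,-0.2],"yaw":0},{"offset":[0,0,-0.2],"yaw":0}]' | tail -5
```

```text
t: 12.82
ee_pos: [556.6, 321.4, 191.2]
orientation: [-1.829, -2.554, 0.002]
force: [-0.1, 0.4, -2.3]
finger_gap: 65.8
t: 13.07
ee_pos: [557.1, 321.6, 190.0]
orientation: [1.829, 2.554, 0.0]
force: [-0.1, 0.9, -2.9]
finger_gap: 65.8
t: 13.32
ee_pos: [557.0, 321.6, 187.8]
orientation: [-1.829, -2.554, 0.0]
force: [-0.6, 0.3, -2.6]
finger_gap: 65.7
```

```bash

python3 -m pendant '[{"offset":[0,0,-0.1],"yaw":0},{"offset":[0,0,-0.2],"yaw":0},{"offset":[0,0,-0.2],"yaw":0}]' | tail -5
python3 -m pendant '[{"offset":[0,0,-0.05],"yaw":0},{"offset":[0,0,-0.1],"yaw":0},{"offset":[0,0,-0.1],"yaw":0}]' | tail -5
```

```text
t: 13.57
ee_pos: [557.2, 321.5, 186.0]
orientation: [1.829, 2.554, 0.0]
force: [0.2, -0.9, -1.1]
finger_gap: 65.3
t: 13.82
ee_pos: [557.3, 321.5, 185.1]
orientation: [1.829, 2.554, 0.0]
force: [0.8, -1.5, 0.2]
finger_gap: 66.0
```

The stand now carries the mug. I'll loosen the grip so it pivots down gently between the pads before I release it.

```bash

python3 -m pendant '[{"offset":[0,0,0],"yaw":0},{"offset":[0,0,0],"yaw":0},{"offset":[0,0,-0.3],"yaw":0},{"offset":[0,0,-0.6],"yaw":0},{"offset":[0,0.1,-0.9],"yaw":0}]' 0.3 4 | tail -5
python3 -m pendant '[{"offset":[0,0.1,-0.3],"yaw":0},{"offset":[0,0.2,-0.6],"yaw":0},{"offset":[-0.1,0.3,-0.9],"yaw":0},{"offset":[-0.1,0.4,-1.1],"yaw":0},{"offset":[-0.1,0.4,-1.1],"yaw":0}]' | tail -5
python3 -m pendant '[{"offset":[0,0,0],"yaw":0},{"offset":[0,0,0],"yaw":0},{"offset":[0,0,0],"yaw":0},{"offset":[0,0,0],"yaw":0},{"offset":[0,0,0],"yaw":0}]' 1 | tail -5
python3 -m pendant '[{"offset":[0,0,0],"yaw":0},{"offset":[0,0,0],"yaw":0},{"offset":[0,0,0],"yaw":0},{"offset":[0,0,0],"yaw":0},{"offset":[0,0,0],"yaw":0}]' | tail -5
python3 look.py f show
```

```text
t: 14.23
ee_pos: [557.1, 322.4, 175.5]
orientation: [1.829, 2.554, -0.001]
force: [0.2, -0.6, -1.8]
finger_gap: 67.0
t: 14.65
ee_pos: [555.9, 326.6, 164.3]
orientation: [-1.829, -2.554, 0.001]
force: [1.0, -2.3, -1.9]
finger_gap: 67.5
t: 15.07
ee_pos: [556.1, 326.8, 165.2]
orientation: [1.829, 2.554, 0.001]
force: [0.6, -1.0, -0.2]
finger_gap: 91.4
t: 15.48
ee_pos: [556.1, 326.6, 164.9]
orientation: [1.829, 2.554, 0.0]
force: [-0.2, -0.8, -0.6]
finger_gap: 91.5
side 1027 [500. 321.  14.] [623. 413. 355.] px 196 211 236 326
scene 3 [541. 401. 145.] [550. 408. 151.] px 459 230 461 234
rim 987 183.92620423371454 ((552.183349609375, 342.6694641113281), (13.622803688049316, 47.670379638671875), 113.6441650390625)
[556.08858462 326.64277306 164.92396295] [-0.23743847 -0.84905179 -0.58631778] 91.53556862265769 15.4833
```

View pics/side_f.png

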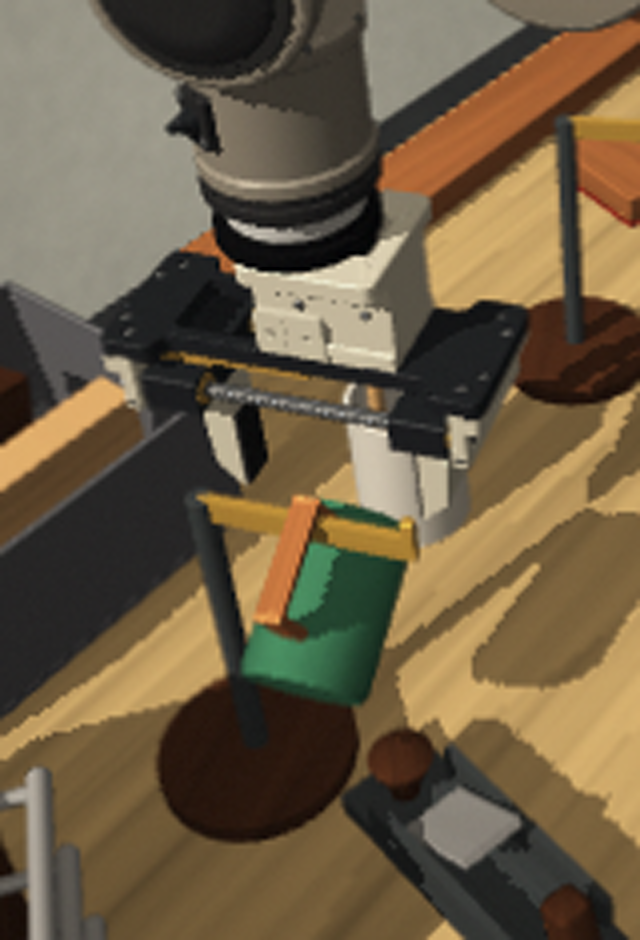

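Side crop: the mug is released and hangs on the peg by its handle, at (300,520), clear of the fingers and the plane. I'll go straight up, let it settle, then check.

```bash

python3 -m pendant '[{"offset":[0,0,2],"yaw":0},{"offset":[0,0,5],"yaw":0},{"offset":[0,0,8],"yaw":0},{"offset":[0,0,11],"yaw":0},{"offset":[0,0,13],"yaw":0}]' | tail -5
python3 -m pendant '[{"offset":[-1,-3,1],"yaw":0},{"offset":[-2,-6,2],"yaw":0},{"offset":[-3,-9,3],"yaw":0},{"offset":[-3,-11,3],"yaw":0},{"offset":[-3,-11,3],"yaw":0}]' | tail -5
for i in 1 2 3 4 5 6 7 8; do python3 -m pendant '[{"offset":[0,0,0],"yaw":0},{"offset":[0,0,0],"yaw":0},{"offset":[0,0,0],"yaw":0},{"offset":[0,0,0],"yaw":0},{"offset":[0,0,0],"yaw":0}]' >/dev/null; done
cat > chk.py <<'E'
import sys
from h import *
L=np.array([.9467,.322]);n=np.array([-.322,.947]);p=np.array([542.3,366.2])
for k in range(2):
  c=capture("side");W=cloud(c);hsv=cv2.cvtColor(c["frame"],cv2.COLOR_RGB2HSV)
  near=(abs((W[...,:2]-p)@L)<90)&(abs((W[...,:2]-p)@n)<140)&(W[...,2]>40)&(W[...,2]<240)
  g=near&(hsv[...,0]>55)&(hsv[...,0]<95)&(hsv[...,1]>80); h=near&(hsv[...,0]<15)&(hsv[...,1]>90)&(W[...,2]>110)
  for nm,m in(("mug",g),("handle",h)):
    Q=W[m]; a=np.c_[(Q[:,:2]-p)@L,(Q[:,:2]-p)@n,Q[:,2]-200]; print(nm,len(Q),np.percentile(a,[5,50,95],axis=0).round().tolist())
r,cc=np.where(g); save(c,"final.png",(cc.min()-60,r.min()-60,cc.max()+80,r.max()+60),4); o=status.get_obs(); print(o["t"],o["force"])
E
python3 chk.py
```

```text
t: 16.05
ee_pos: [556.5, 326.8, 298.4]
orientation: [1.828, 2.553, 0.005]
force: [0.0, -0.1, 1.3]
finger_gap: 91.7
t: 16.47
ee_pos: [526.2, 213.4, 326.6]
orientation: [1.832, 2.549, 0.001]
force: [0.6, -0.1, 0.1]
finger_gap: 91.5
mug 976 [[-34.0, -28.0, -73.0], [-17.0, 13.0, -50.0], [12.0, 40.0, -22.0]]
handle 248 [[-9.0, -2.0, -22.0], [-4.0, 23.0, -1.0], [4.0, 43.0, 14.0]]
mug 979 [[-34.0, -28.0, -73.0], [-17.0, 13.0, -50.0], [13.0, 39.0, -22.0]]
handle 247 [[-9.0, -2.0, -20.0], [-4.0, 24.0, -1.0], [4.0, 45.0, 13.0]]
19.9 [-0.76787623  0.29327894 -0.3776459 ]
```

View pics/final.png

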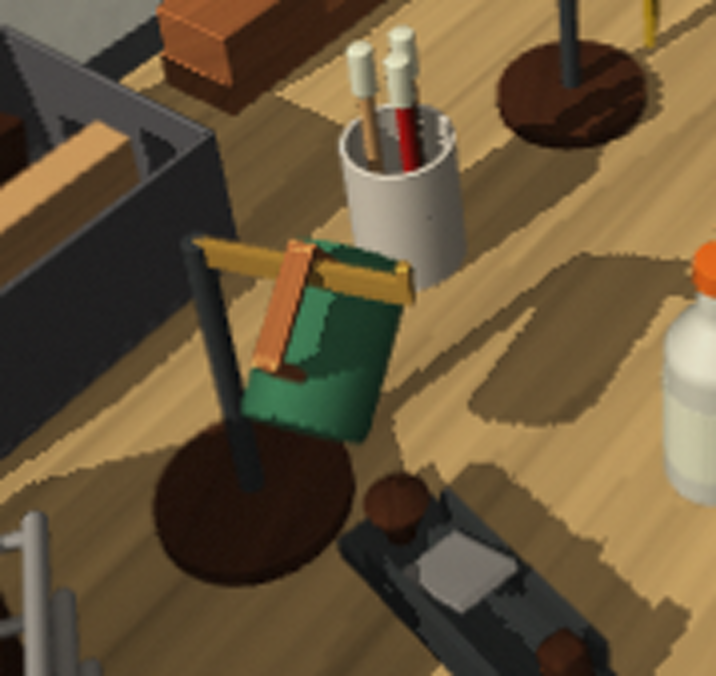

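Final view: the mug hangs still and free on the peg. I estimate the loop centre at about -4 mm along, +8 mm sideways and -20 mm below the peg point, inside the limits. One check of the bystanders against the start, then I hand in.

```bash
python3 - <<'E'
from h import *
a=dict(np.load("side1.npz"));b=capture("side")
for n,(u0,v0,u1,v1) in dict(blue=(335,175,362,210),bottle=(298,272,333,342),jar=(220,220,256,288),spool=(385,220,413,248),plane=(222,335,298,398)).items():
    A=cloud(a)[v0:v1,u0:u1];B=cloud(b)[v0:v1,u0:u1]; print(n,"median shift mm",np.nanmedian(np.linalg.norm(A-B,axis=-1)).round(1))
print(ctrl.finish_job())
E
```

```text
blue median shift mm 2.5
bottle median shift mm 1.6
jar median shift mm 2.0
spool median shift mm 2.4
plane median shift mm 1.6
the job is handed in; nothing more can be done
None
```

The green mug now hangs free and still on the empty hook, and I handed the job in at about 20 s of the 67 s allowed; the hand-in gives no verdict.

- **Mat:** I took the mug out of the caddy by its handle and stood it on the cork mat, where it measured about 2 mm from the centre, upright and released. I then took it again by its body.
- **Hook:** I slid the handle loop over the peg and lowered it until the stand carried the mug. I loosened the grip so it tilted down gently, released it and backed the arm away.
- **Last checks:** two depth readings in a row agreed to within 2 mm. I estimate the loop's centre at -4 mm along the peg, +8 mm sideways and 20 mm below its middle, all inside the limits. This comes from the visible handle strap, not a direct reading.
- **Other things:** the blue mug, bottle, jar, spool and plane read within 2.5 mm of their start, about camera noise. I did not measure the sanding block at the end; the arm never went near it.
- **Disagreement:** the scene camera put the peg about 4 mm to the side of where the wrist and side cameras had it. I used the wrist value, and the loop went on without contact.

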